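# Pluck the mill from the slanted spice caddy, set the cruet dish, shut the keeper bar

## Task

The table is being laid: draw the mill out of its slanting pocket in the wooden spice caddy and stand it gently upright on the oblong dish, next to the mill that is already there. Then swing the caddy's keeper bar over the two spice jars that stay behind until it snaps fully home, so that the caddy can be carried away. Leave the spice jars in their pockets and everything else standing where it is.

Things in the scene. Friction and masses are not known exactly. Their poses are not given: they have to be found in the camera images.
- caddy: Spice caddy of pale wood, fixed, 250 mm wide (y), 115 deep, 105 high; front faces its -x. Origin: under its centre on the table, z up. A wooden block leans 30 degrees to the front: three round pockets at y = -72, 0, +72 mm, 48 mm wide, 50 deep, axis along (-0.5, 0, 0.866); underside of what stands in one at x 7, z 33 mm. Side panels end 12 mm past the pocket mouths
- mill: The mill to be moved: glass body with a pale grey domed top, 44 mm wide up to 66 mm above its underside, narrowing to a 34 mm dome, 90 mm tall, 100 g. Origin: centre of its underside, z along its axis to the top. It stands in any one of the three pockets, leaning with it, 40 mm of it showing
- mill_twin: Identical mill that already stands upright on the dish, toward the dish's -y end. Origin: centre of its underside, z up
- spice_a: Spice jar with a flat black cap, 40 mm wide, 105 mm tall, in another pocket of the caddy, leaning like the mill, 55 mm showing; it stays there. Origin: centre of its underside, z along its axis
- spice_b: Second spice jar, the same as spice_a, in the remaining pocket; it stays there
- dish: Oblong stoneware dish, loose, 113 mm (its x) by 157 mm (its y), 24 mm high. Origin: centre of its underside, z up. Its flat floor lies 14 mm above the table and measures 92 by 128 mm; a low rim (24 mm) runs round it
- keeper (a joint): Angle of the keeper bar, rad: 0 = shut and snapped in (straight above the caps of the jars), 1.2 = swung open to the back (caddy's +x). It stays where it is left. From 0.35 to 0.15 it rides over spring detent balls, which takes about 6 N at the grip; below that they drive it home and hold it
- keeper_grip (a point): Middle of the keeper bar: a dark wooden sleeve 15 mm thick, 90 mm long on an 8 mm steel rod along the caddy's y. The bar is a bail: two arms outside the side panels carry the rod 112 mm from the hinge axis. Shut, the rod passes 27 mm above the caps of the spice jars, measured along the slant
- keeper_hinge (a point): Middle of the keeper bar's hinge axis, which runs along the caddy's y; 51 mm above the table. Swinging the bar shut turns it toward the caddy's front (-x)
- canister: Green canister with a wooden lid, 102 x 102 x 140 mm, bystander at the back. Origin: under its centre
- jar: Storage jar with a red lid, 81 mm wide, 145 mm tall, bystander at the back right. Origin: under its centre
Things that resemble listed ones, but are neither listed nor needed, are in the scene too. What is shaped like the mill_twin but turquoise is not meant.

How it is judged:
By the outcome, as a careful person would: the job done as asked, in the order asked, and still so for the second after the job is handed in, with the robot touching nothing.
It also fails if it takes over 48 s, if anything falls off the work surface, if the arm or the gripper's body presses on something with over 40 N, if the wrist force passes 120 N, or if a joint passes its speed limit or range.

## Robot

A 6-joint arm with a two-finger parallel gripper is mounted at the origin on a cart in front of the work surface, level with it; the furniture and walls round the work are solid. World frame = base frame: x ahead of the robot, y to its left, z up, the work surface at z = 0. Lengths are in m, angles in rad, forces in N, time in s.
With the tool pointing down it reaches from about 0.375 to 0.975 m from the base axis. Payload 3.8 kg.
Tool frame: the origin (TCP) lies between the finger pads; the fingertips stand 8 mm ahead of it and the grasp point (between the pads) lies 11 mm behind it (tcp_to_tips is the distance from the TCP to the fingertips, in m); z points along the fingers, y is the line along which they close (so a half turn about z gives the same grasp; the last joint's range is limited). The gripper opens to 85 mm and grips with 20 to 120 N. Pads are 22 mm wide; open, the fingers measure 114 mm over their backs; the gripper's body (76 mm by 85 mm) begins 54 mm behind the grasp point. The pads swing forward as they close: fully open they stand 13 mm farther back than shut.
Start: joints at [1.275, 0.264, 1.604, -0, 1.274, -0.037], TCP at [0.173, 0.653, 0.203] pointing down, gripper open.
Joint ranges: [-2.63, 2.63], [-0.94, 2.18], [0.31, 2.57], [-1.31, 4.45], [0, 2.66], [-2.55, 2.55]. Speed limits (rad/s): [2.57, 2.57, 3.14, 3.14, 3.14, 3.14].

## Interface

Orientations are given as a rotation vector (axis times angle).
In Python, from workcell import * gives the robot as it stands.
- The arm moves only by the tool move_arm, never from a script. Its argument "series" is one flat list of numbers, 7 for each row, row after row: the finger opening in cm, from 0 to 8.54, then the shift along the tool's x, y, z in cm, then the turn, a rotation vector about the tool's x, y, z in degrees. A call has 1 to 5 rows; each row shifts and turns the commanded pose from where the row before left it, along the tool's axes as they then stand; what a row does not reach is not made up. A row lasts 1/8 s, in which the tool goes at most 62.5 mm and 10.7 degrees, less where a joint would pass 70% of its speed; a pose out of reach is approached as far as the arm can. A call is refused whole if a number of a shift passes 6.25 or a number of a turn 10.7, either way. A call with a gripper value outside its range is refused whole. The fingers move at their own pace and stop on an object; "grip_force" is the grip in N (left out, the last holds). Time passes only in rows, so rows that do not move let the fingers close. It gives the time, the measured TCP pose, the force, the opening and the grip force at its end, in the units of the state.
- read_state(): the state, without advancing time (a new reading comes with each control period).
- read_camera(name): name is "side" or "top" or "wrist"; returns the picture (384x512x3 uint8, red, green, blue); there is no depth.
- calibration(name): a dict with "camera_matrix" (3x3 intrinsics, pixels), "k1" (the pictures are not rectified: a ray, as slopes to the right and down, at radius r is drawn at 1 + k1 r^2 times it, then the intrinsics apply), "rvec" (rotation vector, rad) and "tvec" (3), from world to camera coordinates, as OpenCV has them. Camera axes: x right, y down, z forward; pixel columns grow to the right and rows downward; lengths in m; the calibration is good to about 2 mm. A picture is of the moment at which its call begins: read the wrist's pose just before it. calibration takes no time and is no camera call; for the wrist camera it gives the pose at the moment of the call.
- finish_job(): hands the job in; it is judged then, once.
The state is a dict: "time": time; "q": joint angles; "joint_vel": joint speeds; "joint_torque": joint torques, N m; "tool_pos": TCP position; "tcp_rot": TCP orientation; "wrist_force": force on the tool from outside, world axes, zero at the start; "torque": the same for the moment, N m; "width": opening from 0.0 (shut) to 1.0 (fully open); "grip_force": force on a finger pad.
Only numpy, scipy, OpenCV 4.12 (cv2) and the standard library are available. Lean on these libraries where they do the work, as an engineer would, in place of code of your own. Each camera call takes 0.05 s, during which the arm holds its last target. There are 200 camera calls.

## Working session

There is one attempt and no reset: what is moved stays moved. The work goes in short steps, Python scripts to look and compute and a tool call to move; the robot and the scene stay as the last step left them, time stands still between calls to the robot, and variables do not carry over. Pictures are saved under pics/ and viewed, at most 10 in all, crops included, and the job is handed in when it is done.

Besides the shell and the picture viewer there is one more tool, called after "Request:" as a command line: name --argument value ..., lists and objects as JSON in quotes. move_arm: Moves the arm, as the interface text tells. Its arguments: {"type":"object","properties":{"series":{"type":"array"},"grip_force":{"type":"number"}},"required":["series"]}

```bash
mkdir -p pics; ls; python3 - <<'E'
from workcell import *
import cv2
s=read_state();print(s)
for n in("side","top"):
    c=calibration(n);print(n,c)
    cv2.imwrite(f"pics/{n}0.png",read_camera(n)[:,:,::-1])
E
```

```text
pics
{'time': 0.0, 'q': array([ 1.27512058e+00,  2.64785216e-01,  1.60535871e+00, -2.22169067e-06,
        1.27370111e+00, -3.69255021e-02]), 'joint_vel': array([ 0.00143367,  0.00065088,  0.00058245, -0.00081743, -0.00071877,
       -0.00107906]), 'joint_torque': array([-1.46723665e-03, -5.15123212e+01, -3.67310822e+01, -1.33229819e-04,
        1.29153611e-02,  2.33404506e-05]), 'tool_pos': array([0.17250368, 0.65177099, 0.20194875]), 'tcp_rot': array([-0.40526194, -3.11496799,  0.00348937]), 'wrist_force': array([-1.30379838, -0.09540699, -0.64089917]), 'torque': array([-0.00053837, -0.03232128,  0.0060916 ]), 'grip_force': 0.0, 'width': 1.0003726413992275}
side {'camera_matrix': array([[353.26233693,   0.        , 255.84847933],
       [  0.        , 353.26233693, 196.41634354],
       [  0.        ,   0.        ,   1.        ]]), 'k1': 0.030034748965296287, 'rvec': array([ 1.8307082, -1.5773462,  0.6818692]), 'tvec': array([-0.11109322,  0.49634266,  0.49307976])}
top {'camera_matrix': array([[386.42526602,   0.        , 256.60411812],
       [  0.        , 386.42526602, 192.28231832],
       [  0.        ,   0.        ,   1.        ]]), 'k1': -0.08161570474932517, 'rvec': array([ 2.20033774, -1.97016652,  0.23071464]), 'tvec': array([-0.07536639,  0.61369127,  0.82009461])}
```

View pics/side0.png

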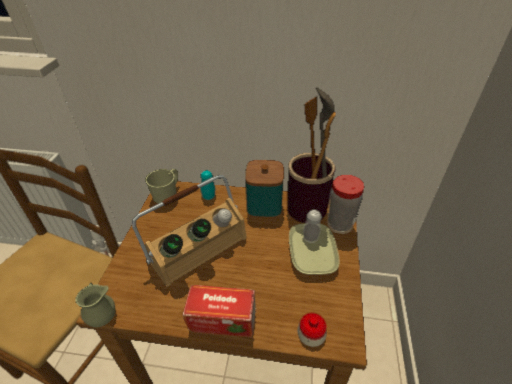

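View pics/top0.png

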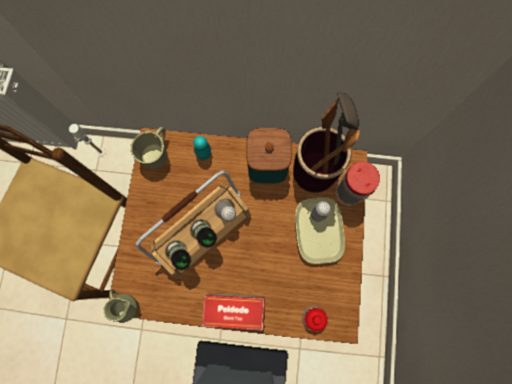

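The side view shows the caddy with its handle swung open at the back, jars at about (172,244) and (200,228), and the mill in the end pocket at (222,216). The dish is at (314,250) with the twin at (313,225). The top view shows the mill cap at (228,211), the jars at (179,257) and (205,235), the dish centred near (321,231) and the twin at (322,209). The distractors are the turquoise mill, the red box and the red shaker.

```bash
cat > h.py <<'E'
from workcell import *
import numpy as np, cv2
from scipy.spatial.transform import Rotation as R
np.set_printoptions(precision=4,suppress=True)
def cam(n,c=None):
    c=c or calibration(n); return c['camera_matrix'],c['k1'],R.from_rotvec(np.ravel(c['rvec'])).as_matrix(),np.ravel(c['tvec'])
def proj(n,P,c=None):
    K,k,Rm,t=cam(n,c); p=np.atleast_2d(P)@Rm.T+t; s=p[:,:2]/p[:,2:]; s=s*(1+k*(s**2).sum(1,keepdims=True))
    return s*K[0,0]+K[:2,2]
def ray(n,uv,c=None):
    K,k,Rm,t=cam(n,c); d=(np.array(uv,float)-K[:2,2])/K[0,0]; s=d.copy()
    for _ in range(20): s=d/(1+k*(s@s))
    v=Rm.T@np.r_[s,1]; return -Rm.T@t, v/np.linalg.norm(v)
def onz(n,uv,z,c=None):
    o,v=ray(n,uv,c); return o+v*(z-o[2])/v[2]
def tri(*obs):  # (name,uv[,calib])
    A=np.zeros((3,3));b=np.zeros(3);rs=[ray(*o) for o in obs]
    for o,v in rs: M=np.eye(3)-np.outer(v,v);A+=M;b+=M@o
    X=np.linalg.solve(A,b); return X,[np.linalg.norm((np.eye(3)-np.outer(v,v))@(X-o))*1000 for o,v in rs]
E
python3 - <<'E'
from h import *
print(ray('top',(256,192))[0],ray('side',(256,192))[0])
print(proj('top',[[.3,0,0],[.7,0,0],[.5,.2,0],[.5,-.2,0]]))
print('dish rim ctr',onz('top',(321,231),.024),'twin top',tri(('top',(323,207)),('side',(314,214))))
print('mill top',tri(('top',(228,210)),('side',(223,215))))
print('cap a',tri(('top',(179,257)),('side',(172,243))),tri(('top',(205,235)),('side',(200,228))))
for n in('top','side'):
    im=cv2.imread(f'pics/{n}0.png')
    b=(slice(165,280),slice(130,260)) if n=='top' else (slice(170,285),slice(125,255))
    cv2.imwrite(f'pics/{n}c.png',cv2.resize(im[b],None,fx=5,fy=5,interpolation=cv2.INTER_CUBIC))
both=np.vstack([cv2.resize(cv2.imread(f'pics/{n}0.png')[b],(800//2*1,300)) for n,b in []]) if 0 else None
E
```

```text
[ 0.4099 -0.0338  0.9411] [-0.0107 -0.123   0.6976]
[[238.4753 331.3397]
 [257.3794 167.6936]
 [167.3619 236.8536]
 [330.3871 255.0316]]
dish rim ctr [ 0.5523 -0.1694  0.024 ] twin top (array([ 0.5952, -0.1602,  0.0975]), [np.float64(1.1635322242201531), np.float64(1.1635322242201502)])
mill top (array([0.5655, 0.0524, 0.0938]), [np.float64(1.4677828917051707), np.float64(1.4677828917052138)])
cap a (array([0.4498, 0.1396, 0.1118]), [np.float64(0.8914500819131657), np.float64(0.8914500819130474)]) (array([0.5029, 0.0918, 0.1093]), [np.float64(0.19823080721717834), np.float64(0.19823080721710798)])
```

View pics/topc.png

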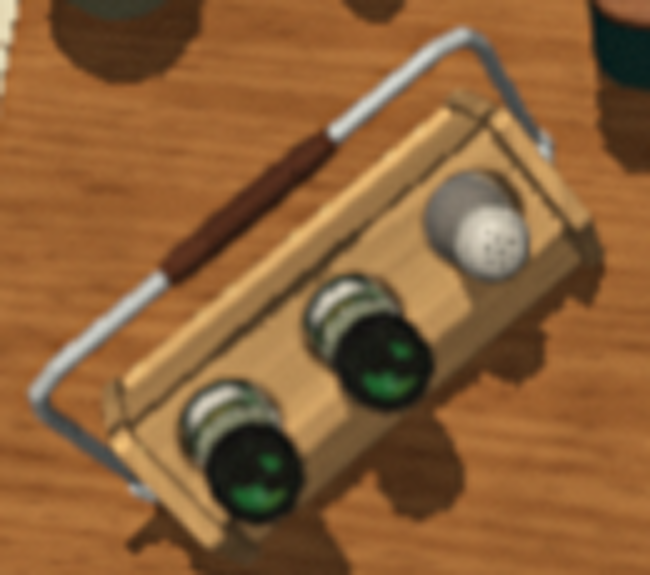

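View pics/sidec.png

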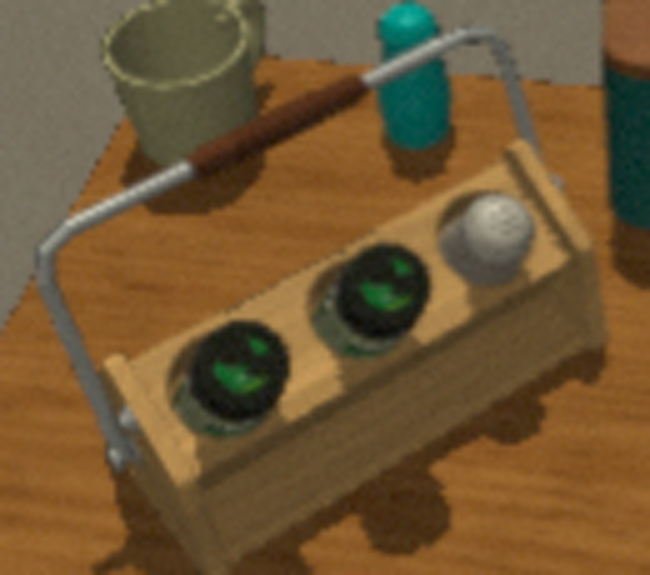

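The crops give cap centres at top (180.8,259.4) and (206.6,237.2), side (172.6,244.2) and (201.6,228.6). The mill dome is at top (229.4,213.6) and side about (226,215). The sleeve's middle is at top (180.2,206.4) and side (181,195).

```bash
python3 - <<'E'
from h import *
a=tri(('top',(180.8,259.4)),('side',(172.6,244.2)));b=tri(('top',(206.6,237.2)),('side',(201.6,228.6)))
print(a,b); 
for z in(.124,): print([onz('top',(180.8,259.4),z),onz('side',(172.6,244.2),z),onz('top',(206.6,237.2),z),onz('side',(201.6,228.6),z)])
print('mill',tri(('top',(229.4,213.6)),('side',(226,215))),onz('top',(229.4,213.6),.111),onz('side',(226,215),.111))
for nm,u,v in(('e1',(165.6,219),(164,202.4)),('e2',(195,194),(198,187.6)),('mid',(180.2,206.4),(181,195)),('hingeR',(239,194.5),(236,206.5)),('hingeL',(160,263.5),(149,262))): print(nm,tri(('top',u),('side',v)))
# dish: mask by colour in top
im=cv2.imread('pics/top0.png');hsv=cv2.cvtColor(im,cv2.COLOR_BGR2HSV)
print(hsv[245,320],hsv[205,322],hsv[262,320],hsv[240,300])
m=cv2.inRange(hsv,(22,30,60),(45,140,255));m[:, :285]=0;m[:,352:]=0;m[:185]=0;m[275:]=0
m=cv2.morphologyEx(m,cv2.MORPH_CLOSE,np.ones((5,5)))
c=max(cv2.findContours(m,0,1)[0],key=cv2.contourArea)
pts=np.array([onz('top',p[0],.024)[:2] for p in cv2.convexHull(c)])
print(cv2.contourArea(c),cv2.minAreaRect(pts.astype(np.float32)*1000))
E
```

```text
(array([0.4448, 0.1352, 0.1144]), [np.float64(0.07712958274975941), np.float64(0.0771295827497046)]) (array([0.4982, 0.0867, 0.1131]), [np.float64(0.581611484381407), np.float64(0.5816114843814347)])
[array([0.4444, 0.1333, 0.124 ]), array([0.4373, 0.1309, 0.124 ]), array([0.4969, 0.0857, 0.124 ]), array([0.4888, 0.0823, 0.124 ])]
mill (array([0.5566, 0.0449, 0.1037]), [np.float64(1.0004208088924835), np.float64(1.000420808892478)]) [0.5551 0.0452 0.111 ] [0.5497 0.0419 0.111 ]
e1 (array([0.52  , 0.1705, 0.1622]), [np.float64(1.28825245240542), np.float64(1.288252452405504)])
e2 (array([0.5801, 0.1143, 0.1607]), [np.float64(2.7166905019965615), np.float64(2.7166905019965144)])
mid (array([0.5502, 0.1433, 0.1607]), [np.float64(0.42634193896178063), np.float64(0.4263419389618015)])
hingeR (array([0.6056, 0.0309, 0.0866]), [np.float64(0.48280400871847395), np.float64(0.4828040087184227)])
hingeL (array([0.432 , 0.1939, 0.0584]), [np.float64(1.371875753213222), np.float64(1.371875753213161)])
[ 26  78 207] [ 21  30 224] [ 25  81 176] [ 25  80 170]
2660.0 ((554.608642578125, -165.3532257080078), (156.3232421875, 112.05917358398438), 8.76209831237793)
```

```bash
python3 - <<'E'
from h import *
im=cv2.imread('pics/side0.png');hsv=cv2.cvtColor(im,cv2.COLOR_BGR2HSV)
m=cv2.inRange(hsv,(22,30,60),(45,140,255));m[:, :285]=0;m[:,342:]=0;m[:220]=0;m[280:]=0
m=cv2.morphologyEx(m,cv2.MORPH_CLOSE,np.ones((5,5)))
c=max(cv2.findContours(m,0,1)[0],key=cv2.contourArea)
pts=np.array([onz('side',p[0],.024)[:2] for p in cv2.convexHull(c)])
print(cv2.contourArea(c),cv2.minAreaRect(pts.astype(np.float32)*1000))
# twin tip & red box corner consistency at z=0..; table corners
for n in('top','side'):
    im=cv2.imread(f'pics/{n}0.png');hsv=cv2.cvtColor(im,cv2.COLOR_BGR2HSV)
    m=cv2.inRange(hsv,(0,0,90),(179,45,255));b=(slice(195,225),slice(310,335)) if n=='top' else (slice(205,245),slice(302,324))
    k=np.zeros_like(m);k[b]=m[b];ys,xs=np.nonzero(k);print(n,'twin',xs.mean(),ys.mean(),xs.min(),xs.max(),ys.min(),ys.max())
s=read_state();print(calibration('wrist'))
T=R.from_rotvec(s['tcp_rot']).as_matrix();print(T)
K,k,Rm,t=cam('wrist');print('cam in tcp',T.T@(-Rm.T@t-s['tool_pos']),T.T@Rm.T)
vis=[cv2.resize(cv2.imread(f'pics/{n}0.png')[b],(400,560),interpolation=cv2.INTER_CUBIC) for n,b in(('top',(slice(185,275),slice(288,352))),('side',(slice(200,290),slice(282,346))))]
cv2.imwrite('pics/dish.png',np.hstack(vis))
E
```

```text
2130.5 ((561.9203491210938, -165.8070068359375), (169.23025512695312, 113.82391357421875), 8.463791847229004)
top twin 322.7894736842105 208.2748538011696 315 330 202 215
side twin 313.7763157894737 216.8421052631579 307 320 210 240
{'camera_matrix': array([[328.6431,   0.    , 257.1541],
       [  0.    , 328.6431, 197.0881],
       [  0.    ,   0.    ,   1.    ]]), 'k1': -0.0669382074323923, 'rvec': array([-2.2996, -1.7717, -0.2517]), 'tvec': array([-0.6731, -0.0389,  0.3795])}
[[-0.9667  0.2559 -0.0006]
 [ 0.2559  0.9667 -0.0019]
 [ 0.0001 -0.002  -1.    ]]
cam in tcp [ 0.07   -0.0005 -0.1711] [[ 0.0006 -0.9594 -0.2819]
 [ 1.      0.0008 -0.0005]
 [ 0.0007 -0.2819  0.9594]]
```

View pics/dish.png

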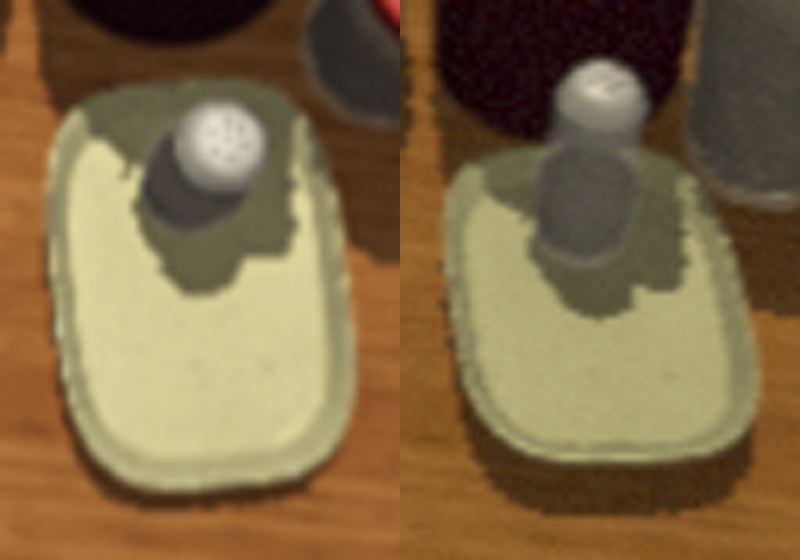

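The dish crop shows the dish with the twin near its far end (dome at top (324,208)) and the near half free. I'll move to a view pose over the mill, tilted along the pocket.

```bash
cat >> h.py <<'E'
import json,os
C=dict(o=[.527,.1205],yaw=47.8)
if os.path.exists('c.json'): C=json.load(open('c.json'))
def loc(p):
    a=np.radians(C['yaw']);c,s=np.cos(a),np.sin(a); p=np.array(p)
    return np.array([C['o'][0]+c*p[0]-s*p[1],C['o'][1]+s*p[0]+c*p[1],p[2]])
def toloc(P):
    a=np.radians(C['yaw']);c,s=np.cos(a),np.sin(a);x,y=P[0]-C['o'][0],P[1]-C['o'][1]
    return np.array([c*x+s*y,-s*x+c*y,P[2]])
def onaxis(y,s): return loc([.007-.5*s,y,.033+.866*s])
def toolR(yaw,tilt):  # tool y yaw (deg), tilt about caddy y leaning forward; tool x = yaw+90
    z=np.array([0,0,-1.]);a=np.radians(yaw);h=np.array([np.cos(a),np.sin(a),0]);t=np.radians(tilt)
    zz=np.sin(t)*h+np.cos(t)*z; yy=np.cos(t)*h+np.sin(t)*np.array([0,0,1]); return np.c_[np.cross(yy,zz),yy,zz]
def plan(P,Rt,n=1,grip=8.54,start=None):
    s=read_state();p0=s['tool_pos'] if start is None else start[0];R0=R.from_rotvec(s['tcp_rot']) if start is None else R.from_matrix(start[1])
    d=(R0.inv()*R.from_matrix(Rt)).as_rotvec()/n
    out=[]
    for i in range(n):
        Ri=R0*R.from_rotvec(d*i); out.append(np.r_[grip,Ri.inv().apply((P-p0)/n)*100,np.degrees(d)])
    for r in out: print(', '.join('%.2f'%v for v in r))
E
python3 - <<'E'
from h import *
P=onaxis(-.072,.15);print(P, toolR(47.8,30))
print('twin top z.104',onz('top',(324,208),.104))
plan(P,toolR(47.8,30),14)
E
```

```text
[0.5347 0.0218 0.1629] [[-0.7408  0.5817  0.3359]
 [ 0.6717  0.6416  0.3704]
 [ 0.      0.5    -0.866 ]]
twin top z.104 [ 0.5916 -0.1604  0.104 ]
8.54, -3.65, -3.69, 0.29, -2.11, -0.51, 1.91
8.54, -3.77, -3.57, 0.19, -2.11, -0.51, 1.91
8.54, -3.89, -3.45, 0.09, -2.11, -0.51, 1.91
8.54, -4.00, -3.32, 0.00, -2.11, -0.51, 1.91
8.54, -4.11, -3.18, -0.08, -2.11, -0.51, 1.91
8.54, -4.21, -3.04, -0.16, -2.11, -0.51, 1.91
8.54, -4.31, -2.89, -0.23, -2.11, -0.51, 1.91
8.54, -4.41, -2.74, -0.30, -2.11, -0.51, 1.91
8.54, -4.50, -2.58, -0.35, -2.11, -0.51, 1.91
8.54, -4.59, -2.41, -0.41, -2.11, -0.51, 1.91
8.54, -4.67, -2.24, -0.45, -2.11, -0.51, 1.91
8.54, -4.75, -2.07, -0.49, -2.11, -0.51, 1.91
8.54, -4.82, -1.89, -0.52, -2.11, -0.51, 1.91
8.54, -4.88, -1.71, -0.54, -2.11, -0.51, 1.91
```

```bash
python3 - <<'E'
from h import *
P=onaxis(-.072,.23);print(P)
plan(P,toolR(47.8,30),15)
E
```

```text
[ 0.5078 -0.0079  0.2322]
8.54, -3.29, -3.68, -0.19, -1.97, -0.48, 1.78
8.54, -3.40, -3.57, -0.29, -1.97, -0.48, 1.78
8.54, -3.51, -3.45, -0.38, -1.97, -0.48, 1.78
8.54, -3.62, -3.32, -0.47, -1.97, -0.48, 1.78
8.54, -3.73, -3.19, -0.55, -1.97, -0.48, 1.78
8.54, -3.83, -3.05, -0.63, -1.97, -0.48, 1.78
8.54, -3.93, -2.91, -0.70, -1.97, -0.48, 1.78
8.54, -4.02, -2.76, -0.76, -1.97, -0.48, 1.78
8.54, -4.11, -2.61, -0.82, -1.97, -0.48, 1.78
8.54, -4.20, -2.45, -0.87, -1.97, -0.48, 1.78
8.54, -4.28, -2.29, -0.92, -1.97, -0.48, 1.78
8.54, -4.36, -2.12, -0.96, -1.97, -0.48, 1.78
8.54, -4.43, -1.95, -0.99, -1.97, -0.48, 1.78
8.54, -4.49, -1.78, -1.02, -1.97, -0.48, 1.78
8.54, -4.55, -1.60, -1.04, -1.97, -0.48, 1.78
```

Request:
move_arm --series '[8.54, -3.3, -3.7, -2, -2, -0.5, 1.8, 8.54, -3.4, -3.6, -2, -2, -0.5, 1.8, 8.54, -3.5, -3.5, -2, -2, -0.5, 1.8, 8.54, -3.6, -3.3, -1.5, -2, -0.5, 1.8, 8.54, -3.7, -3.2, -1, -2, -0.5, 1.8]'

```text
time: 0.72
tool_pos: [0.2823, 0.4275, 0.2795]
tcp_rot: [0.634, 2.997, 0.26]
wrist_force: [0.4, -0.8, -0.2]
width: 0.996
grip_force: 0.0
```

Request:
move_arm --series '[8.54, -3.8, -3.1, -0.6, -2, -0.5, 1.8, 8.54, -3.9, -2.9, -0.7, -2, -0.5, 1.8, 8.54, -4, -2.8, -0.8, -2, -0.5, 1.8, 8.54, -4.1, -2.6, -0.8, -2, -0.5, 1.8, 8.54, -4.2, -2.5, -0.9, -2, -0.5, 1.8]'

```text
time: 1.35
tool_pos: [0.3916, 0.2065, 0.2882]
tcp_rot: [0.844, 2.845, 0.502]
wrist_force: [1.5, 0.3, -0.5]
width: 1.002
grip_force: 0.0
```

Request:
move_arm --series '[8.54, -4.3, -2.3, -0.9, -2, -0.5, 1.8, 8.54, -4.4, -2.1, -1, -2, -0.5, 1.8, 8.54, -4.4, -2, -1, -2, -0.5, 1.8, 8.54, -4.5, -1.8, -1, -2, -0.5, 1.8, 8.54, -4.6, -1.6, -1, -2, -0.5, 1.8]'

```text
time: 1.98
tool_pos: [0.503, -0.0153, 0.2972]
tcp_rot: [1.037, 2.66, 0.729]
wrist_force: [0.5, 0.2, 0.8]
width: 0.998
grip_force: 0.0
```

```bash
python3 - <<'E'
from h import *
s=read_state();print(s['time'],s['tool_pos'],s['q'],s['joint_vel'])
plan(onaxis(-.072,.25),toolR(47.8,30),2)
E
```

```text
1.975 [ 0.503  -0.0153  0.2972] [-0.4583 -0.2971  2.081   0.5438  1.2409 -1.435 ] [-0.8495  0.5361 -0.3083  0.4073  0.0945 -0.7237]
8.54, 0.07, -1.27, 2.02, 0.35, 0.15, -0.16
8.54, 0.07, -1.26, 2.03, 0.35, 0.15, -0.16
```

Request:
move_arm --series '[8.54, 0.1, -1.2, 2, 0.3, 0.1, -0.2, 8.54, 0.1, -1.2, 2, 0.3, 0.1, -0.2, 8.54, 0, 0, 0, 0, 0, 0, 8.54, 0, 0, 0, 0, 0, 0]'

```text
time: 2.48
tool_pos: [0.501, -0.0117, 0.251]
tcp_rot: [1.026, 2.675, 0.717]
wrist_force: [0.5, 0.1, -0.6]
width: 1.0
grip_force: 0.0
```

```bash
cat > snap.py <<'E'
from h import *
import sys,pickle
n=sys.argv[1]; s=read_state(); c=calibration('wrist'); im=read_camera('wrist')
cv2.imwrite(f'pics/{n}.png',im[:,:,::-1]); pickle.dump((c,s),open(f'{n}.pkl','wb'))
print(s['time'],s['tool_pos'],s['q'],s['wrist_force'],s['width'])
E
python3 snap.py w1
```

```text
2.475 [ 0.501  -0.0117  0.251 ] [-0.4448 -0.2718  2.1429  0.5487  1.1659 -1.477 ] [ 0.5334  0.08   -0.5827] 1.000418755181591
```

View pics/w1.png

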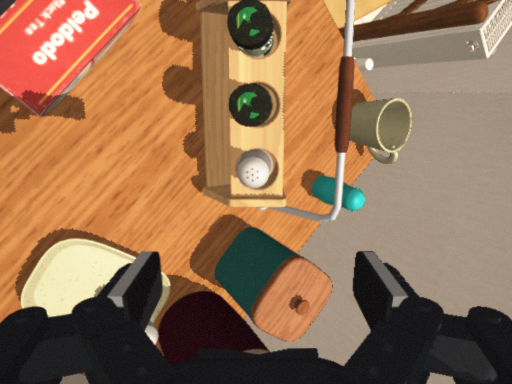

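The wrist view shows the mill's dots at about (253,173), caps at (250,104) and (250,25), and the sleeve from (347,57) to (343,152).

```bash
python3 - <<'E'
from h import *
import pickle
c,s=pickle.load(open('w1.pkl','rb'))
im=cv2.imread('pics/w1.png');hsv=cv2.cvtColor(im,cv2.COLOR_BGR2HSV)
# black cap b
m=((hsv[...,2]<50)|((hsv[...,0]>45)&(hsv[...,0]<80)&(hsv[...,1]>150))).astype(np.uint8)
k=np.zeros_like(m);k[75:135,222:280]=m[75:135,222:280];k=cv2.morphologyEx(k,2,np.ones((3,3)))
cn=max(cv2.findContours(k,0,1)[0],key=cv2.contourArea);print('capb',cv2.minEnclosingCircle(cn),cv2.fitEllipse(cn))
m=cv2.inRange(hsv,(0,40,20),(20,255,110));k=np.zeros_like(m);k[50:160,332:358]=m[50:160,332:358];k=cv2.morphologyEx(k,2,np.ones((3,3)))
cn=max(cv2.findContours(k,0,1)[0],key=cv2.contourArea);r=cv2.minAreaRect(cn);print('sleeve',r)
sl=r[0]
for nm,w,t,sd in(('capb',(250,104),(206.6,237.2),(201.6,228.6)),('mill',(253,174),(229.4,213.6),(226,214.4)),('sleeve',sl,(180.2,206.4),(181,195))):
    X,e=tri(('wrist',w,c),('top',t));print(nm,'w+t',X,e,toloc(X)); X,e=tri(('wrist',w,c),('side',sd));print('  w+s',X,e); X,e=tri(('wrist',w,c),('side',sd),('top',t));print('  all',X,e,toloc(X))
for z,w in((.124,(250,104)),(.111,(253,174)),(.124,(250,25))): print(onz('wrist',w,z,c),toloc(onz('wrist',w,z,c)))
E
```

```text
capb ((249.8736114501953, 104.49697875976562), 21.128419876098633) ((248.9837646484375, 103.26891326904297), (37.31006622314453, 40.14982986450195), 59.45579147338867)
sleeve ((340.4309387207031, 103.94978332519531), (11.162513732910156, 96.33161163330078), 5.04245138168335)
capb w+t [0.4984 0.0865 0.1149] [np.float64(0.6944617336197827), np.float64(0.6944617336198039)] [-0.0444 -0.0016  0.1149]
  w+s [0.5002 0.0872 0.1111] [np.float64(0.31035170506148557), np.float64(0.3103517050615169)]
  all [0.4987 0.0868 0.113 ] [np.float64(0.7695361532603494), np.float64(0.5488721114296109), np.float64(0.8421244059418646)] [-0.044  -0.0017  0.113 ]
mill w+t [0.5559 0.0449 0.1075] [np.float64(0.6974197266821831), np.float64(0.6974197266822096)] [-0.0366 -0.0722  0.1075]
  w+s [0.5577 0.0445 0.1048] [np.float64(0.41094917136511916), np.float64(0.41094917136508624)]
  all [0.5563 0.0446 0.1063] [np.float64(0.45911863981588286), np.float64(0.9447351504043882), np.float64(1.1368699098733026)] [-0.0365 -0.0727  0.1063]
sleeve w+t [0.5513 0.1452 0.1539] [np.float64(0.06662485844686689), np.float64(0.06662485844687872)] [ 0.0346 -0.0014  0.1539]
  w+s [0.5468 0.1405 0.1626] [np.float64(1.3670513764296033), np.float64(1.3670513764295416)]
  all [0.5503 0.1434 0.1586] [np.float64(1.8311600283264169), np.float64(1.4684890228260856), np.float64(0.7693618794965152)] [ 0.0326 -0.0019  0.1586]
[0.4954 0.0824 0.124 ] [-0.0495 -0.0022  0.124 ]
[0.5542 0.0434 0.111 ] [-0.0389 -0.0719  0.111 ]
[0.4453 0.1279 0.124 ] [-0.0494  0.0655  0.124 ]
```

```bash
python3 - <<'E'
from h import *
plan(onaxis(-.072,.095),toolR(47.8,30),4,6.4)
E
```

```text
6.40, -0.05, -0.09, 3.89, 0.02, 0.02, 0.07
6.40, -0.05, -0.09, 3.89, 0.02, 0.02, 0.07
6.40, -0.05, -0.09, 3.89, 0.02, 0.02, 0.07
6.40, -0.05, -0.09, 3.89, 0.02, 0.02, 0.07
```

Request:
move_arm --series '[6.4, 0, -0.1, 3.9, 0, 0, 0, 6.4, -0.1, -0.1, 3.9, 0, 0, 0, 6.4, 0, -0.1, 3.9, 0, 0, 0, 6.4, -0.1, -0.1, 3.9, 0, 0, 0, 6.4, 0, 0, 0, 0, 0, 0]'

```text
time: 3.15
tool_pos: [0.5513, 0.0431, 0.1117]
tcp_rot: [1.028, 2.68, 0.717]
wrist_force: [-0.4, 0.4, -0.5]
width: 0.748
grip_force: 0.0
```

```bash
python3 snap.py w2; python3 - <<'E'
from h import *
s=read_state();d=toloc(s['tool_pos']);print(d,'s',(d[2]-.033)/.866, 'x on axis',.007-.5*(d[2]-.033)/.866)
a=cv2.imread('pics/w2.png');t=read_camera('side')[:,:,::-1]
cv2.imwrite('pics/w2c.png',np.hstack([cv2.resize(a,(440,330)),cv2.resize(t[160:280,170:290],(330,330),interpolation=cv2.INTER_CUBIC)]))
E
```

```text
3.15 [0.5513 0.0431 0.1117] [-0.28   -0.0516  2.2331  0.6544  0.8308 -1.5375] [-0.3743  0.3694 -0.4746] 0.7479241882322489
[-0.0409 -0.0714  0.1136] s 0.09303818440838588 x on axis -0.03951909220419294
```

View pics/w2c.png

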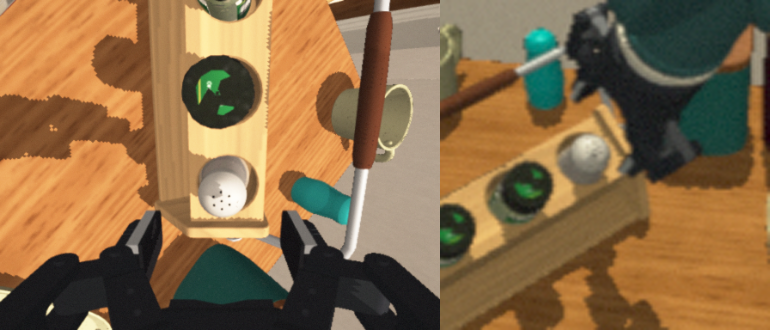

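```bash
python3 - <<'E'
from h import *
import pickle
c,s=pickle.load(open('w2.pkl','rb'))
T=R.from_rotvec(s['tcp_rot']).as_matrix();p=s['tool_pos']
print(T)
for d in(-.011,0,.008,.04): print(d,proj('wrist',p+T[:,2]*d,c),proj('side',p+T[:,2]*d),proj('top',p+T[:,2]*d))
print(c,calibration('wrist'))
K,k,Rm,t=cam('wrist',c);print('cam in tcp',T.T@(-Rm.T@t-p),T.T@Rm.T)
E
```

```text
[[-0.7439  0.5798  0.3322]
 [ 0.6682  0.6442  0.3721]
 [ 0.0018  0.4989 -0.8667]]
-0.011 [[256.2389 238.9071]] [[226.736  212.6564]] [[231.4977 216.4146]]
0 [[256.3035 230.9758]] [[225.6317 214.2735]] [[230.1378 215.3288]]
0.008 [[256.3462 225.7525]] [[224.8446 215.4262]] [[229.1695 214.5556]]
0.04 [[256.4874 208.4522]] [[221.823  219.8507]] [[225.4612 211.5935]]
{'camera_matrix': array([[328.6431,   0.    , 257.1541],
       [  0.    , 328.6431, 197.0881],
       [  0.    ,   0.    ,   1.    ]]), 'k1': -0.0669382074323923, 'rvec': array([-2.7544, -1.104 , -0.8955]), 'tvec': array([-0.4034, -0.3182, -0.0218])} {'camera_matrix': array([[328.6431,   0.    , 257.1541],
       [  0.    , 328.6431, 197.0881],
       [  0.    ,   0.    ,   1.    ]]), 'k1': -0.0669382074323923, 'rvec': array([-2.7495, -1.1009, -0.9012]), 'tvec': array([-0.4046, -0.3206, -0.0229])}
cam in tcp [ 0.07    0.0005 -0.1709] [[ 0.0007 -0.9594 -0.2819]
 [ 1.      0.0008 -0.0004]
 [ 0.0006 -0.2819  0.9594]]
```

```bash
python3 - <<'E'
from h import *
s=read_state();T=R.from_rotvec(s['tcp_rot']).as_matrix();p=s['tool_pos']
o=[]
for n,(x,y) in(('top',(185,165)),('side',(190,130))):
    im=np.ascontiguousarray(read_camera(n)[y:y+110,x:x+75,::-1]);im=cv2.resize(im,(400,586),interpolation=cv2.INTER_CUBIC)
    for d in(0,-.05):
        for yy in(-.03,0,.03):
            u=(proj(n,p+T@np.array([0,yy,d]))[0]-(x,y)+.5)*400/75; cv2.circle(im,tuple(int(v) for v in u),3,(0,0,255) if d==0 else (255,0,255),-1)
    o.append(im)
cv2.imwrite('pics/chk.png',np.hstack(o))
E
```

```text
(no output)
```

View pics/chk.png

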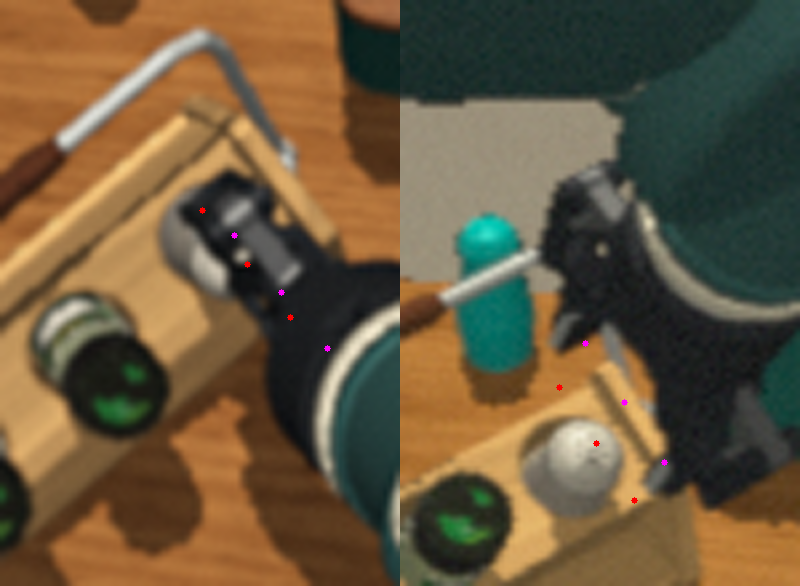

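The overlay shows the real fingertips in the side view at crop (560,345) and (655,480). That is about 35 mm behind where the stated TCP should put them, and the wrist view agrees. I'll check `tcp_to_tips`.

```bash
python3 - <<'E'
import workcell as w
print([n for n in dir(w) if not n.startswith('__')]); print(getattr(w,'tcp_to_tips',None))
E
```

```text
['MotionError', 'calibration', 'finish_job', 'read_camera', 'read_state', 'tcp_to_tips']
0.008
```

`tcp_to_tips` reads 8 mm, but by apparent size the dome is about 45 mm deeper than the tips. I'll advance in guarded steps and look again.

Request:
move_arm --series '[6.4, 0, 0, 1, 0, 0, 0, 6.4, 0, 0, 1, 0, 0, 0, 6.4, 0, 0, 1, 0, 0, 0, 6.4, 0, 0, 0, 0, 0, 0]'

```text
time: 3.85
tool_pos: [0.5621, 0.053, 0.0862]
tcp_rot: [1.029, 2.677, 0.716]
wrist_force: [-0.2, 0.1, 0.0]
width: 0.751
grip_force: 0.0
```

```bash
python3 snap.py w3; python3 - <<'E'
from h import *
a=cv2.imread('pics/w3.png')[150:384,120:400];t=np.ascontiguousarray(read_camera('side')[130:240,190:280,::-1])
cv2.imwrite('pics/w3c.png',np.hstack([cv2.resize(a,(440,368)),cv2.resize(t,(301,368),interpolation=cv2.INTER_CUBIC)]))
E
```

```text
3.85 [0.5621 0.053  0.0862] [-0.2513  0.0014  2.238   0.6899  0.7685 -1.5625] [-0.199   0.146   0.0046] 0.75070146491714
```

View pics/w3c.png

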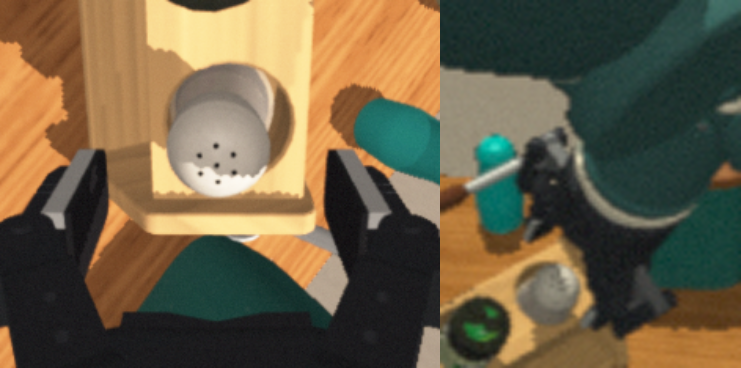

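The wrist crop shows the tips at about y=150, level with the dome tip (218,160) and centred on it. The side crop agrees. So I have about 31 mm more to go.

Request:
move_arm --series '[6.4, 0, 0, 1, 0, 0, 0, 6.4, 0, 0, 1, 0, 0, 0, 6.4, 0, 0, 0.6, 0, 0, 0, 6.4, 0, 0, 0.5, 0, 0, 0, 6.4, 0, 0, 0, 0, 0, 0]' --grip_force 30

```text
time: 4.58
tool_pos: [0.5731, 0.0641, 0.0603]
tcp_rot: [1.028, 2.675, 0.716]
wrist_force: [-1.0, 0.7, 0.3]
width: 0.751
grip_force: 0.0
```

Request:
move_arm --series '[3.5, 0, 0, 0, 0, 0, 0, 3.5, 0, 0, 0, 0, 0, 0, 3.5, 0, 0, 0, 0, 0, 0, 3.5, 0, 0, 0, 0, 0, 0]' --grip_force 30

```text
time: 5.08
tool_pos: [0.5734, 0.0638, 0.061]
tcp_rot: [1.028, 2.674, 0.716]
wrist_force: [-0.3, 0.2, 0.0]
width: 0.408
grip_force: 0.0
```

Request:
move_arm --series '[6.0, 0, 0, 0, 0, 0, 0, 6.0, 0, 0, 0, 0, 0, 0, 6.0, 0, 0, 0.4, 0, 0, 0, 6.0, 0, 0, 0.4, 0, 0, 0, 6.0, 0, 0, 0, 0, 0, 0]'

```text
time: 5.7
tool_pos: [0.5757, 0.0671, 0.0532]
tcp_rot: [1.028, 2.675, 0.716]
wrist_force: [-0.6, -0.4, -0.4]
width: 0.703
grip_force: 0.0
```

```bash
python3 snap.py w4; python3 - <<'E'
from h import *
a=cv2.imread('pics/w4.png');hsv=cv2.cvtColor(a,cv2.COLOR_BGR2HSV)
# coarse ascii of region: wood W, dark #, gray g, other .
for y in range(190,300,4):
    print(y,''.join('#' if hsv[y,x,2]<60 else ('W' if 5<hsv[y,x,0]<28 and hsv[y,x,1]>60 else ('g' if hsv[y,x,1]<60 else '.')) for x in range(150,370,2)))
E
```

```text
5.7 [0.5757 0.0671 0.0532] [-0.2136  0.0748  2.2383  0.7452  0.6929 -1.6037] [-0.5883 -0.4    -0.3887] 0.7026113813243303
190 WWWWWWWWWWWWWWWWWWWWWWWWWWWWWWWWWWWWWWWWWWWWWWWWWWWWWWWWWWWWWWWWWWWWWWWWWWWWWWWWWWWWWWWWWWWWWWWWWWWWWWWWWWWWWW
194 WWWWWWWWWWWWWWWWWWWWWWWWWWWWWWWWWWWWWWWWWWWWWWWWWWWWWWWWWWWWWWWWWWWWWWWWWWWWWWWWWWWWWWWWWWWWWWWWWWWWWWWWWWWWWW
198 WWWWWWWWWWWWWWWWWWWWWWWWWWWWWWWWWWWWWWWWWWWWWWWWWWWWWWWWWWWWWWWWWWWWWWWWWWWWWWWWWWWWWWWWWWWWWWWWWWWWWWWWWWWWWW
202 WWWWWWWWWWWWWWWWWWWWWWWWWWWWWWWWWWWWWWWWWWWWWWWWWWWWWWWWWWWWWWWWWWWWWWWWWWWWWWWWWWWWWWWWWWWWWWWWWWWWWWWWWWWWWW
206 WWWWWWWWWWWWWWWWWWWWWWWWWWWWWWWWWWWWWWWWWWWWWWWWWWWWWWWWWWWWWWWWWWWWWWWWWWWWWWWWWWWWWWWWWWWWWWWWWWWWWWWWWWWWWW
210 WWWWWWWWWWWWWWWWWWWWWWWWWWWWWWWWWWWWWWWWWWWWWWWWWWWWWWWWWWWWWWWWWWWWWWWWWWWWWWWWWWWWWWWWWWWWWWWWWWWWWWWWWWWWWW
214 WWWWWWWWWWWWWWWWWWWWWWWWWWWWWWWWWWWWWWWWWWWWWWWWWWggggggggggggggggggWWWWWWWWWWWWWWWWWWWWWWWWWWWWWWWWWWWWWWWWWW
218 WWWWWWWWWWWWWWWWWWWWWWWWWWWWWWWWWWWWWWWWWWWWWgggggggggggggggggggggggggWgWWWWWWWWWWWWWWWWWWWWWWWWWWWWWWWWWWWWWW
222 WWWWWWWWWWWWWWWWWWWWWWWWWWWWWWWWWWWWWWWWWWgggggggggggg
[... 1541 characters left out ...]
gggg#####W
278 ###ggggggg############WWWWWWWWWWWWgggggggggggggggggggggggggggggggggggggggggWWWWWWWWWWW############ggggggg#####
282 ##ggggggg#############WWWWWWWWWWWWgggggggggggggggggggggggggggggggggggggggggWWWWWWWWWWWW############gggggggg###
286 ####ggggg############WWWWWWWWWWWWWgggggggggggggggggggggggggggggggggggggggggWWWWWWWWWWWW############ggggg######
290 #####gggg############WWWWWWWWWWWWWgggggggggggggggggggggggggg#gggggggggggggWWWWWWWWWWWWWW###########gggg#######
294 ######ggg###########WWWWWWWWWWWWWWWgggggggggggggggggggggggggggggggggggggggWWWWWWWWWWWWWW###########ggg########
298 ###################WWWWWWWWWWWWWWWWWgggggggggggggggggggggggggggggggggggggWWWWWWWWWWWWWWWW#####################
```

Checked numerically: the pocket mouth is at depth 0.158 m as expected, and the tips are about 6 mm above the mouth. I'll close fully with force.

Request:
move_arm --series '[2.5, 0, 0, -0.1, 0, 0, 0, 2.5, 0, 0, 0, 0, 0, 0, 2.5, 0, 0, 0, 0, 0, 0, 2.5, 0, 0, 0, 0, 0, 0, 2.5, 0, 0, 0, 0, 0, 0]' --grip_force 30

```text
time: 6.38
tool_pos: [0.5763, 0.0664, 0.0553]
tcp_rot: [1.027, 2.673, 0.716]
wrist_force: [-0.2, 0.6, 4.0]
width: 0.386
grip_force: 29.7
```

Request:
move_arm --series '[2.5, 0, 0, -0.8, 0, 0, 0, 2.5, 0, 0, -1, 0, 0, 0, 2.5, 0, 0, -1.2, 0, 0, 0, 2.5, 0, 0, -1.5, 0, 0, 0, 2.5, 0, 0, -1.5, 0, 0, 0]'

```text
time: 7.0
tool_pos: [0.5544, 0.0439, 0.1068]
tcp_rot: [1.028, 2.676, 0.715]
wrist_force: [-0.2, -0.5, -0.2]
width: 0.387
grip_force: 28.8
```

```bash
python3 snap.py w5; python3 - <<'E'
from h import *
a=cv2.imread('pics/w5.png');hsv=cv2.cvtColor(a,cv2.COLOR_BGR2HSV)
for y in range(150,330,6):
    print(y,''.join('#' if hsv[y,x,2]<60 else ('W' if 5<hsv[y,x,0]<28 and hsv[y,x,1]>60 else ('g' if hsv[y,x,1]<60 else '.')) for x in range(180,340,2)))
im=read_camera('side');cv2.imwrite('pics/side5.png',im[:,:,::-1])
E
```

```text
7.0 [0.5544 0.0439 0.1068] [-0.2753 -0.0416  2.2344  0.6616  0.8155 -1.5431] [-0.2292 -0.4709 -0.1587] 0.3871588920474435
150 WWWWWWWWWWWWWWWWWWWWWWWWWWWWWWWWWWWWWWWWWWWWWWWWWWWWWWWWWWWWWWWWWWWWWWWWWWWWWWWW
156 WWWWWWWWWWWWWWWWWWWWWWWWWWWWWWWWWWWWWWWWWWWWWWWWWWWWWWWWWWWWWWWWWWWWWWWWWWWWWWWW
162 WWWWWWWWWWWWWWWWWWWWWWWWWWWWWWWWWWWWWWWWWWWWWWWWWWWWWWWWWWWWWWWWWWWWWWWWWWWWWWWW
168 WWWWWWWWWWWWWWWWWWWWWWWWWWWWWWWWWWWWWWWWWWWWWWWWWWWWWWWWWWWWWWWWWWWWWWWWWWWWWWWW
174 WWWWWWWWWWWWWWWWWWWWWWWWWWWWWWWWWWWWWWWWWWWWWWWWWWWWWWWWWWWWWWWWWWWWWWWWWWWWWWWW
180 WWWWWWWWWWWWWWWWWWWWWWWWWWWWWWWWWWWWWWWWWWWWWWWWWWWWWWWWWWWWWWWWWWWWWWWWWWWWWWWW
186 WWWWWWWWWWWWWWWWWWWWWWWWWWWWWWWWWWWWWWWWWWWWWWWWWWWWWWWWWWWWWWWWWWWWWWWWWWWWWWWW
192 WWWWWWWWWWWWWWWWWWWWWWWWWWWWWWWWWWWWWWWWWWWWWWWWWWWWWWWWWWWWWWWWWWWWWWWWWWWWWWWW
198 WWWWWWWWWWWWWWWWWWWWWWWWWWWWWWWWWWggggggggggg.WWWWWWWWWWWWWWWWWWWWWWWWWWWWWWWWWW
204 WWWWWWWWWWWWWWWWWWWWWWWWWWWWWWggggggggggggggggggggWWWWWWWWWWWWWWWWWWWWWWWWWWWWWW
210 WWWWWWWWWWWWWWWWWWWWWWWWWWWWgggggggggggggggggggggggggWWWWWWWWWWWWWWWWWWWWWWWWWWW
216 WWWWWWWWWWWWWWWWWWWWWWWWWgggggggggggggg
[... 871 characters left out ...]
####ggggggg#######WW
282 ###########ggg#####gggggggggggggggggggggggggggggggggggggggg#####ggg#############
288 ###################ggggggggggg##ggggggggggggggggggggggggggg#####################
294 ####################gggggggggggggggggggggggggggggggggggggg######################
300 ####################WWWgggggggggggggggggggggg#gggggggggWWWW#####################
306 ###################WWWWWggggggggggggggggggggggggggggg.####W#####################
312 ###################WWW......gggggggggggggggggggggg.#############################
318 ##################WW...............gggggggg......####.##########################
324 ##############ggg#......................................#######g################
```

The mill is held and drawn out clear of the pocket. Next I'll plan the transfer to the dish.

```bash
python3 - <<'E'
from h import *
print('canister',onz('top',(269,146),.14))
s=read_state();T=R.from_rotvec(s['tcp_rot']).as_matrix();p=s['tool_pos']-T[:,2]*.04
print(p); plan(np.array([.521,-.1706,.145]),toolR(98.8,0),10,2.5,(p,T))
E
```

```text
canister [ 0.7092 -0.0249  0.14  ]
[0.5425 0.0285 0.1431]
2.50, -1.18, -1.40, -0.82, 2.79, 1.36, -4.96
2.50, -1.03, -1.53, -0.78, 2.79, 1.36, -4.96
2.50, -0.87, -1.65, -0.72, 2.79, 1.36, -4.96
2.50, -0.71, -1.75, -0.66, 2.79, 1.36, -4.96
2.50, -0.54, -1.84, -0.59, 2.79, 1.36, -4.96
2.50, -0.36, -1.90, -0.51, 2.79, 1.36, -4.96
2.50, -0.19, -1.95, -0.42, 2.79, 1.36, -4.96
2.50, -0.01, -1.98, -0.33, 2.79, 1.36, -4.96
2.50, 0.17, -1.98, -0.23, 2.79, 1.36, -4.96
2.50, 0.35, -1.97, -0.12, 2.79, 1.36, -4.96
```

Request:
move_arm --series '[2.5, 0, 0, -1.3, 0, 0, 0, 2.5, 0, 0, -1.4, 0, 0, 0, 2.5, 0, 0, -1.3, 0, 0, 0, 2.5, -1.2, -1.4, -0.8, 2.8, 1.4, -5, 2.5, -1, -1.5, -0.8, 2.8, 1.4, -5]'

```text
time: 7.72
tool_pos: [0.5376, -0.0111, 0.1426]
tcp_rot: [0.79, 2.823, 0.586]
wrist_force: [0.7, 1.1, -0.8]
width: 0.385
grip_force: 29.0
```

Request:
move_arm --series '[2.5, -0.9, -1.7, -0.7, 2.8, 1.4, -5, 2.5, -0.7, -1.8, -0.7, 2.8, 1.4, -5, 2.5, -0.5, -1.8, -0.6, 2.8, 1.4, -5, 2.5, -0.4, -1.9, -0.5, 2.8, 1.4, -5, 2.5, -0.2, -2, -0.4, 2.8, 1.4, -5]'

```text
time: 8.35
tool_pos: [0.5274, -0.1119, 0.1431]
tcp_rot: [0.152, 3.076, 0.232]
wrist_force: [-0.4, 0.5, -1.0]
width: 0.383
grip_force: 29.0
```

Request:
move_arm --series '[2.5, 0, -2, -0.3, 2.8, 1.4, -5, 2.5, 0.2, -2, -0.2, 2.8, 1.4, -5, 2.5, 0.4, -2, -0.1, 2.8, 1.4, -5, 2.5, 0, 0, 0, 0, 0, 0, 2.5, 0, 0, 0, 0, 0, 0]'

```text
time: 8.98
tool_pos: [0.5203, -0.1708, 0.1422]
tcp_rot: [0.251, -3.124, -0.004]
wrist_force: [-0.2, -0.3, -1.1]
width: 0.391
grip_force: 29.0
```

```bash
python3 snap.py w6; python3 - <<'E'
from h import *
s=read_state();print(R.from_rotvec(s['tcp_rot']).as_matrix()[:,2])
plan(np.array([.521,-.1706,.065]),toolR(98.8,0),4,2.5)
top=read_camera('top');side=read_camera('side')
o=[cv2.resize(top[180:280,280:360,::-1],(400,500)),cv2.resize(side[180:280,270:350,::-1],(400,500))]
cv2.imwrite('pics/pl.png',np.hstack(o))
E
```

```text
8.975 [ 0.5203 -0.1708  0.1422] [-0.3621  0.0766  1.9381 -0.0009  1.1344 -2.0926] [-0.2471 -0.3445 -1.1016] 0.3913166959824307
[-0.0073  0.0017 -1.    ]
2.50, -0.03, -0.00, 1.93, 0.04, -0.10, 0.10
2.50, -0.03, -0.00, 1.93, 0.04, -0.10, 0.10
2.50, -0.03, 0.00, 1.93, 0.04, -0.10, 0.10
2.50, -0.02, 0.00, 1.93, 0.04, -0.10, 0.10
```

Request:
move_arm --series '[2.5, 0, 0, 2, 0, -0.4, 0.4, 2.5, 0, 0, 2, 0, 0, 0, 2.5, 0, 0, 2, 0, 0, 0, 2.5, 0, 0, 2, 0, 0, 0, 2.5, 0, 0, 0, 0, 0, 0]'

```text
time: 9.75
tool_pos: [0.5184, -0.1702, 0.0602]
tcp_rot: [0.242, -3.128, -0.006]
wrist_force: [-0.7, -0.2, -1.1]
width: 0.387
grip_force: 29.0
```

Request:
move_arm --series '[2.5, 0, 0, 0.8, 0, 0, 0, 2.5, 0, 0, 0.5, 0, 0, 0, 2.5, 0, 0, 0.4, 0, 0, 0, 2.5, 0, 0, 0.2, 0, 0, 0, 2.5, 0, 0, 0, 0, 0, 0]'

```text
time: 10.38
tool_pos: [0.5202, -0.171, 0.0429]
tcp_rot: [0.243, -3.132, -0.003]
wrist_force: [-0.3, -0.3, -1.2]
width: 0.384
grip_force: 29.0
```

Request:
move_arm --series '[2.5, 0, 0, 0.1, 0, 0, 0, 2.5, 0, 0, 0.1, 0, 0, 0, 2.5, 0, 0, 0.1, 0, 0, 0]'

```text
time: 10.75
tool_pos: [0.5208, -0.1711, 0.0407]
tcp_rot: [-0.243, 3.132, 0.002]
wrist_force: [-1.0, 1.5, 6.1]
width: 0.385
grip_force: 30.2
```

Request:
move_arm --series '[2.5, 0, 0, 0.1, 0, 0, 0, 2.5, 0, 0, 0.1, 0, 0, 0]'

```text
time: 11.0
tool_pos: [0.5218, -0.1711, 0.0405]
tcp_rot: [-0.243, 3.13, 0.002]
wrist_force: [-3.6, 3.7, 16.9]
width: 0.388
grip_force: 31.7
```

Request:
move_arm --series '[2.5, 0, 0, -0.2, 0, 0, 0, 3.1, 0, 0, 0, 0, 0, 0, 3.6, 0, 0, 0, 0, 0, 0, 4.4, 0, 0, 0, 0, 0, 0, 5.0, 0, 0, 0, 0, 0, 0]' --grip_force 20

```text
time: 11.62
tool_pos: [0.5199, -0.171, 0.0395]
tcp_rot: [0.243, -3.131, -0.003]
wrist_force: [0.5, 0.0, 0.3]
width: 0.59
grip_force: 0.0
```

Request:
move_arm --series '[5.6, 0, 0, 0, 0, 0, 0, 5.6, 0, 0, -0.5, 0, 0, 0, 5.6, 0, 0, -1, 0, 0, 0, 5.6, 0, 0, -2, 0, 0, 0, 5.6, 0, 0, -3, 0, 0, 0]'

```text
time: 12.25
tool_pos: [0.5196, -0.1709, 0.1055]
tcp_rot: [0.243, -3.13, -0.004]
wrist_force: [-0.9, -0.0, 0.3]
width: 0.649
grip_force: 0.0
```

Request:
move_arm --series '[4, 0, 0, -4, 0, 0, 0, 3, 0, 0, -4, 0, 0, 0, 2, 0, 0, -3, 0, 0, 0, 1, 0, 0, 0, 0, 0, 0]'

```text
time: 12.75
tool_pos: [0.5227, -0.1722, 0.2195]
tcp_rot: [-0.243, 3.126, -0.002]
wrist_force: [-0.1, -0.3, -0.5]
width: 0.118
grip_force: 0.0
```

```bash
python3 snap.py w7; python3 - <<'E'
from h import *
import pickle
c,s=pickle.load(open('w7.pkl','rb'))
print(s['q'],R.from_rotvec(s['tcp_rot']).as_matrix())
print('expect tip px',proj('wrist',[.521,-.171,.104],c),proj('wrist',[.5916,-.1604,.104],c))
a=cv2.imread('pics/w7.png');hsv=cv2.cvtColor(a,cv2.COLOR_BGR2HSV)
for y in range(0,384,8):
    print(y,''.join('#' if hsv[y,x,2]<60 else ('y' if 20<hsv[y,x,0]<45 and 30<hsv[y,x,1]<130 else ('g' if hsv[y,x,1]<45 else ('W' if hsv[y,x,1]>60 and hsv[y,x,0]<25 else '.'))) for x in range(130,400,4)))
E
```

```text
12.75 [ 0.5227 -0.1722  0.2195] [-0.3645  0.0132  1.8575  0.0015  1.2642 -2.0908] [-0.0901 -0.2702 -0.5073] 0.11839841254214148
[-0.3645  0.0132  1.8575  0.0015  1.2642 -2.0908] [[-0.988  -0.1545  0.0067]
 [-0.1545  0.988  -0.0011]
 [-0.0065 -0.0021 -1.    ]]
expect tip px [[260.4883 179.8915]] [[259.7773 252.3007]]
0 gWWWyWyyyyyyyyWWWWWWWWWWWWWWWWWWW..W..WWWW...WWWWWWWWWWWWWWWWWWWWWWW
8 gWWWyyyyyyyyy.WWWWWWWWWWWWWWWWWWW.WWW..WWW...WWWWWWWWWWWWWWWWWWWWWWW
16 yWWyyyyyyyyyyWWWWWWWWWWWWWWWWWWWWWW..WWW..WWWWWWWWWWWWWWWWWWWWWWWWW.
24 .WWyyyyyyyyggWWWWWWWWWWWWWWWWWWWWWWWWWWWWWWWWWWWWWWWWWWWWWWWWWWWWWWW
32 ..WgyyyyyyyyyWWWWWWWWWWWWWWWWWWWWWWWWWWWWWWWWWWWWWWWWWWWWWWWWWWWW..W
40 WWWgWyyyyyggyWWWWWWWWWWWWWWWWWWWWWWWWWWWWWWWWWWWWWWWWWWWWWWWWWWWW.WW
48 ..WgWyyyygggWWWWWWWWWWWWWWWWWWWWWWWWWWWWWWWWWWWWWWWWWWWWWWWWWWWWW#WW
56 WWWgyyyyygygWWWWWWWWWWWWWWWWWWWWWWWWWWWWWWWWWWWWWWWWWWWWWWWWWWWWWWWW
64 WW.gygggygggWWWWWWWWWWWWWWWWWWWWWWWWWWWWWWWWWWWWWWWWWWWWWWWWWWWWWWWW
72 .WygyyyyygggWWWWWWWWWWWWWWWWWWWWWWWWWWWWWWWWWWWWWWWWWWWWWWWWWWWWWWWW
80 WWggyyyyyggyWWWWWWWWWWWWWWWWWWWWWWWWWWWWWWWWWWWWWWWWWWWWWWWWW
[... 2006 characters left out ...]
#########################################WW
312 ############################g#######g###############################
320 ############################g#######g###############################
328 ####################################################################
336 ###WW###gg#################WWWWWWWWWW##################gg###W#######
344 .WWW####gg#################WWWWWWWWWW##################g####WWWW####
352 W########g####################WW######################gg#######WW###
360 ####################################################################
368 ####################################################################
376 ####################################################################
```

The mill stands at the expected pixel (260,180), next to the twin. Now I'll refine the keeper sleeve.

```bash
python3 - <<'E'
from h import *
import pickle
c1=pickle.load(open('w1.pkl','rb'))[0];c2=pickle.load(open('w2.pkl','rb'))[0]
def sleeve(im,box):
    x0,y0,x1,y1=box;hsv=cv2.cvtColor(im,cv2.COLOR_BGR2HSV);m=cv2.inRange(hsv,(0,90,15),(14,255,135));k=np.zeros_like(m);k[y0:y1,x0:x1]=m[y0:y1,x0:x1]
    k=cv2.morphologyEx(k,2,np.ones((2,2)));cn=max(cv2.findContours(k,0,1)[0],key=cv2.contourArea);r=cv2.minAreaRect(cn);return r
top=read_camera('top')[:,:,::-1];side=read_camera('side')[:,:,::-1]
cv2.imwrite('pics/t8.png',top);cv2.imwrite('pics/s8.png',side)
rs={}
for n,im,b in(('w1',cv2.imread('pics/w1.png'),(334,50,356,158)),('w2',cv2.imread('pics/w2.png'),(410,0,460,200)),('top',cv2.imread('pics/top0.png'),(160,188,200,225)),('side',cv2.imread('pics/side0.png'),(158,183,202,206))):
    rs[n]=sleeve(im,b);print(n,rs[n])
O={'w1':('wrist',rs['w1'][0],c1),'w2':('wrist',rs['w2'][0],c2),'top':('top',rs['top'][0]),'side':('side',rs['side'][0])}
for k in(('w1','top'),('w2','top'),('top','side'),('w1','w2','top','side')):
    X,e=tri(*[O[i] for i in k]);l=toloc(X);print(k,X,l,np.round(e,1),'r',np.hypot(l[0]+.002,l[2]-.051))
print(toloc(read_state()['tool_pos']))
E
```

```text
w1 ((345.5, 105.0), (94.0, 21.0), 90.0)
w2 ((432.0, 97.99998474121094), (195.99996948242188, 41.99999237060547), 90.0)
top ((180.123046875, 207.3331756591797), (8.178898811340332, 43.27442169189453), 50.44033432006836)
side ((181.2000274658203, 195.39999389648438), (6.260989665985107, 37.565940856933594), 63.43495178222656)
('w1', 'top') [0.5479 0.1416 0.166 ] [ 0.0296 -0.0013  0.166 ] [1. 1.] r 0.11927888997698781
('w2', 'top') [0.5473 0.1447 0.1595] [0.0316 0.0013 0.1595] [1.4 1.4] r 0.11358023910723099
('top', 'side') [0.5482 0.1425 0.1614] [ 0.0306 -0.0009  0.1614] [0.9 0.9] r 0.11506722543156371
('w1', 'w2', 'top', 'side') [0.5479 0.143  0.1618] [ 0.0307 -0.0004  0.1618] [2.9 3.3 0.3 1.5] r 0.11551505118164054
[-0.2209 -0.1904  0.2141]
```

```bash
python3 - <<'E'
from h import *
print('turq',onz('top',(202,143),.09),toloc(onz('top',(202,143),.09)))
P=loc([.072,-.038,.24]);print(P);plan(P,toolR(47.8,0),8,0)
E
```

```text
turq [0.7184 0.1326 0.09  ] [ 0.1375 -0.1336  0.09  ]
[0.6035 0.1483 0.24  ]
0.00, -1.65, 3.78, -0.32, 0.01, -0.02, 6.39
0.00, -1.22, 3.94, -0.32, 0.01, -0.02, 6.39
0.00, -0.77, 4.05, -0.32, 0.01, -0.02, 6.39
0.00, -0.32, 4.12, -0.32, 0.01, -0.02, 6.39
0.00, 0.14, 4.13, -0.32, 0.01, -0.02, 6.39
0.00, 0.60, 4.08, -0.32, 0.01, -0.02, 6.39
0.00, 1.05, 3.99, -0.32, 0.01, -0.02, 6.39
0.00, 1.49, 3.85, -0.32, 0.01, -0.02, 6.39
```

Request:
move_arm --series '[0, -1.7, 3.8, -0.5, 0, 0, 6.4, 0, -1.2, 3.9, -0.5, 0, 0, 6.4, 0, -0.8, 4.1, -0.5, 0, 0, 6.4, 0, -0.3, 4.1, -0.3, 0, 0, 6.4, 0, 0.1, 4.1, -0.3, 0, 0, 6.4]'

```text
time: 13.52
tool_pos: [0.5725, 0.0293, 0.2342]
tcp_rot: [-0.634, -3.072, -0.001]
wrist_force: [-0.1, -0.1, 0.1]
width: -0.002
grip_force: 0.0
```

Request:
move_arm --series '[0, 0.6, 4.1, 0, 0, 0, 6.4, 0, 1.1, 4, 0, 0, 0, 6.4, 0, 1.5, 3.9, 0, 0, 0, 6.4, 0, 0, 0, 0, 0, 0, 0, 0, 0, 0, 0, 0, 0, 0]'

```text
time: 14.15
tool_pos: [0.6039, 0.1482, 0.2347]
tcp_rot: [-1.131, -2.927, 0.001]
wrist_force: [0.2, 0.2, 0.2]
width: 0.0
grip_force: 0.0
```

```bash
python3 snap.py w8; python3 - <<'E'
from h import *
s=read_state();print(toloc(s['tool_pos']),R.from_rotvec(s['tcp_rot']).as_matrix()[:,1:])
plan(loc([.072,-.038,.10]),toolR(47.8,0),4,0)
a=cv2.imread('pics/w8.png');hsv=cv2.cvtColor(a,cv2.COLOR_BGR2HSV)
cv2.imwrite('pics/w8v.png',a)
print('rod expect',proj('wrist',[loc([.031,-.038,.16]),loc([.031,0,.16]),loc([.031,-.07,.16])]))
E
```

```text
14.15 [0.6039 0.1482 0.2347] [ 0.1999  0.1492  1.6831  0.0014  1.3129 -0.6341] [0.1684 0.1612 0.1719] 0.0004984013185646651
[ 0.072  -0.0388  0.2351] [[ 0.673  -0.0031]
 [ 0.7397  0.0008]
 [-0.0015 -1.    ]]
0.00, 0.01, 0.00, 3.38, -0.02, -0.04, -0.02
0.00, 0.01, 0.00, 3.38, -0.02, -0.04, -0.02
0.00, 0.01, 0.00, 3.38, -0.02, -0.04, -0.02
0.00, 0.02, 0.00, 3.38, -0.02, -0.04, -0.02
rod expect [[204.4246 193.3739]
 [202.1862 144.5161]
 [206.2821 231.5336]]
```

```bash
python3 - <<'E'
from h import *
a=cv2.imread('pics/w8.png');hsv=cv2.cvtColor(a,cv2.COLOR_BGR2HSV)
for y in range(70,300,8):
    print(y,''.join('#' if hsv[y,x,2]<45 else ('B' if hsv[y,x,0]<14 and hsv[y,x,1]>90 and hsv[y,x,2]<135 else ('g' if hsv[y,x,1]<60 else ('W' if hsv[y,x,1]>60 and hsv[y,x,0]<25 else '.'))) for x in range(120,330,3)))
E
```

```text
70 ########.ggggg.W.ggggWWWWWWggggWWWWWWWWWWWWWWWWWWWWWWWWWWWWWWWWWWWWWWW
78 #######ggg..g..#ggggWWWWWWWggggWWWWWWWWWWWWWWWWWWWWWWWWWWWWWWWWWWWWWWW
86 BBWBBWBBWWWWWWWWWWWWWWWWWWWggggWWWWWWWWWWWWWWWWWWWWWWWWWWWWWWWWWWWWWWW
94 BBBBBBBBBWWWWWWWWWWWWWWWWWBBBBBBWWWWWWWWWWWWWWWWWWWWWWWWWWWWWWWWWWWWWW
102 BBWBBBBBBWWWWWWWWWWWWWWWWWBBBBBBBWWWWWWWWWWWWWWWWWWWWWWWWWWWWWWWWWWWWW
110 BBBBBBBBBWWWWWWWWWWWWWWWWWBBBBBBBWWWWWWWWWWWWWWWWWWWWWWWWWWWWWWWWWWWWW
118 BBBBBBBBBWWWWWBWWWWWWWWWWWBBBBBBBWWWWWWWWWWWWWWWWWWWWWWWWWWWWWWWWWWWWW
126 #########.....g..#ggggWWWWBBBBBBBWWWWWWWWWWWWWWWWWWWWWWWWWWWWWWWWWWWWW
134 .#########g.gggg..#ggggWWWWBBBBB#WWWWWWWWWWWWWWWWWWWWWWWWWWWWWWWWWWWWW
142 ###########gggg.gW.ggggWWWWBBBBBBWWWWWWWWWWWWWWWWWWWWWWWWWWWWWWWWWWWWW
150 ###########ggggg..#ggggWWWWBBBBBBWWWWWWWWWWWWWWWWWWWWWWWWWWWWWWWWWWWWW
158 .#########WWWWg..WWWWWWWWWWBBBBBBWWWWWWWWWWWWWWWWWWWWWWWWWWWWWWWWWWWWW
166 BBBWWWWWWWWWWWWWWWWWWWWWWWWBBBBBBWWWWWWWWWWWWWWWWWWWWWWWWWWWWWWWWWWWWW
174 WWWWWWWWWWWWWWWWWWWWWWWWWWWBBBBBBWWWWWWWWWWWWWWWWWWWWWWWWWWWWWWWWWWWWW
182 WWWWWWWWWWWWWWWWWWWWWWWWWWWBBBBBBWWWWWWWWWWWWWWWWW
[... 370 characters left out ...]
WWWWWWWWWWWBBBBBBW......W
230 WWWWWWWWWWWBWWWWWWWWWWWWWWWWWWgggWWWWWWWWWWWWWWWWWWWWWWWWBBBB.........
238 WWWWWWWWWWWWWWWWWWWWWWWWWWWWWWgggWWWWWWWWWWWWWWWWWWWWWWWWWWWW.........
246 WWWWWWWWWWWWWWWWWWWWWWWWWWWWWWgggWWWWWWWWgggg##ggggWWWWWWWWWW.........
254 WWWWWWWWWWWWWWWWWWBBBBBBBBgggBgggWWW#####gggg##ggggg####WWWWWWW.......
262 WWWWWWWWWWWWWWWBBBBBBBBBBBBggggggWWB####ggggg##ggggg#####WWWWWWW......
270 WWWWWWWWWWWWWBBBBBBBBBBBBBW.gggggg######ggggg##ggggg#####BWWWWWWWW....
278 WWWWWWWWWWWBBBBBBBBBBBBB####.gggg.########ggg##gggg#######WWWWWWWWgggg
286 WWWWWWWWWWWBBBBBBB########.##...############g###############WWg.gg.gg#
294 WBBBBBBBBWWW#####################################################gg###
```

The rod is at about column 211, so local x is about 0.036, and the fingers will come down about 14 mm behind it. Descending.

Request:
move_arm --series '[0, 0, 0, 3.4, 0, 0, 0, 0, 0, 0, 3.4, 0, 0, 0, 0, 0, 0, 3.4, 0, 0, 0, 0, 0, 0, 3.3, 0, 0, 0, 0, 0, 0, 0, 0, 0, 0]'

```text
time: 14.82
tool_pos: [0.6015, 0.1469, 0.0978]
tcp_rot: [-1.133, -2.922, 0.005]
wrist_force: [-1.1, -0.2, -0.5]
width: -0.002
grip_force: 0.0
```

Request:
move_arm --series '[0, 0, -1.2, 0, 0, 0, 0, 0, 0, -1.2, 0, 0, 0, 0, 0, 0, -1.2, 0, 0, 0, 0, 0, 0, -1.2, 0, 0, 0, 0, 0, 0, -1.2, 0, 0, 0, 0]'

```text
time: 15.45
tool_pos: [0.564, 0.1039, 0.1018]
tcp_rot: [-1.134, -2.929, -0.003]
wrist_force: [0.5, 1.2, 0.3]
width: -0.005
grip_force: 0.2
```

```bash
python3 snap.py w9; python3 - <<'E'
from h import *
import pickle
s=pickle.load(open('w9.pkl','rb'))[1];print(toloc(s['tool_pos']))
a=cv2.imread('pics/w9.png');hsv=cv2.cvtColor(a,cv2.COLOR_BGR2HSV)
for y in range(60,300,10):
    print(y,''.join('#' if hsv[y,x,2]<45 else ('B' if hsv[y,x,0]<14 and hsv[y,x,1]>90 and hsv[y,x,2]<135 else ('g' if hsv[y,x,1]<60 else ('W' if hsv[y,x,1]>60 and hsv[y,x,0]<25 else '.'))) for x in range(120,330,3)))
E
```

```text
15.45 [0.564  0.1039 0.1018] [ 0.1375  0.1581  1.9272  0.002   1.0561 -0.6956] [0.5051 1.2451 0.3408] -0.004632824630482922
[ 0.0125 -0.0386  0.1018]
60 ###############ggggggggggggg..ggggggggWWWWWWWWWWWWWWWWWWWWWW....WWWWWW
70 BWWWBBBWWWWBBBWWWWBBBBBBWWWWBWWggggWWWWWWWWWWWWWWWWWWWWWWWWW....WWWWWW
80 WBBBWWWWBBBWWWWWWBBBBBBBBWWWWBWWWWWWWWWWWWWWWWWWWWWWWWWWWWWW...WWWWWWW
90 BBWBBBBBWWWWWWBBBBBBBBBBBWWWWBBWWWWWWWWWWWWWWWWWWWWWWWWWWWWW...WWWWWWW
100 WWWBWWWWBWBBBBWBWBBBBBWWWWWWWWBWWWWWWWWWWWWWWWWWWWWWWWWWWWWW...WWWWWWW
110 WWWWWWWBBBBBBWWWBBBBBWWWWWWWWWBWWWWWWWWWWWWWWWWWWWWWWWWWWWW....WWWWWWW
120 WWWBBBBWWWWWWBBBWBBBWWWWWWWWWWBBWWWWWWWWWWWWWWWWWWWWWWWWWWW....WWWWWWW
130 WBWWWWWWBBBBBBWWWBBBWWWWWWWWWWBB.....WWWWWWWWWWWWWWWWWWWWWW....WWWWWWW
140 ##################BBBBBBBBWWWBBB#gggggggWWWWWWWWWWWWWWWWWWW....WWWWWWW
150 ##################BBBBBBBBBBBBBB..#ggggggWWWWWWWWWWWWWWWWWW...WWWWWWWW
160 .....#############BBBBBBBBBBBBBBW..gggggggWWWWWWWWWWWWWWWWW...WWWWWWWW
170 ..################BBBBBBBBBBBBBBW..gggggggWWWWWWWWWWWWWWWWW...WWWWWWWW
180 ##################BBBBBBBBBBBBBBW.#ggggggWWWWWWWWWWWWWWWWWW...WWWWWWWW
190 ###################BBBBBBBBBBBBBBgWWWWWWWWWWWWWWWWWWWWWWWWW...WWWWWWWW
200 ###...#############BBBBBBBBBBBBBBWWWWWWWWWWWWWWWWWWWWWWWWW....WWWWWWWW
210 W#############BBWWWBBBBBBBBBBBBBBWWWWWWWWWWWWWWWWWWWWWWWWW....WWWWWWWW
220 WWWWWWWWWWWWWWWWWWWBBBBBBBBBBBBBBWWWWWWWWWWWWWWWWWWWWWWWWW....WWWWWWWW
230 WWWWWWWWWWWWWWWWWWWWBBBBBBBBBBBBBWWWWWWWWWWWWWWWWWWWWWWWWW....WWWWWWWW
240 WWWWWWWWWWWWWWWWWWWWBBBBBBBBBBBBBWWWWWWWWWgggBBggggWWWWWWW....WWWWWWWW
250 WWWWWWWWWWWWWWWWWWWWBBBBBBBBBBBBBWWWWWWBWgggg##ggggWWWWWWW...WWWWWWWWW
260 WWWWWWWWWWWWWWWWWWWWBBBBBBBBBBBBBWWW####ggggg##ggggg####WW...WWWWWWWWW
270 WWWWWWWWWWWWWWWWWWWWWBBBBBBBBBBBBBW#####ggggg##ggggg#####WWWWWWWWWWWWW
280 WWWWWWWWWWWWWWWWWWWWWBBBBBBBBBBBBB#########gg##ggg########BWWWWWWWWWWW
290 WWWWWWWWWWWWWWB##########BBBBBB#############################BWWWWWWW##
```

Request:
move_arm --series '[0, 0, -0.8, 0, 0, 0, 0, 0, 0, -0.8, 0, 0, 0, 0, 0, 0, -0.8, 0, 0, 0, 0]'

```text
time: 15.88
tool_pos: [0.5496, 0.0883, 0.101]
tcp_rot: [1.135, 2.929, 0.009]
wrist_force: [4.3, 5.1, -4.6]
width: -0.003
grip_force: 3.3
```

Request:
move_arm --series '[0, 0, -0.8, 0, 0, 0, 0, 0, 0, -0.6, 0, 0, 0, 0]'

```text
time: 16.12
tool_pos: [0.5382, 0.076, 0.1012]
tcp_rot: [-1.133, -2.928, -0.001]
wrist_force: [-1.2, 0.4, 0.2]
width: 0.0
grip_force: 0.0
```

Request:
move_arm --series '[0, 0, -0.5, 0, 0, 0, 0, 0, 0, -0.4, 0, 0, 0, 0]'

```text
time: 16.38
tool_pos: [0.5325, 0.0694, 0.1015]
tcp_rot: [-1.134, -2.928, -0.002]
wrist_force: [1.5, 0.7, -0.6]
width: -0.0
grip_force: 0.0
```

```bash
python3 - <<'E'
from h import *
s=read_state();print(s['time'],toloc(s['tool_pos']),s['wrist_force'])
E
```

```text
16.375 [-0.0342 -0.0384  0.1015] [ 1.5081  0.7001 -0.5569]
```

Request:
move_arm --series '[0, 0, -0.3, 0, 0, 0, 0, 0, 0, -0.3, 0, 0, 0, 0]'

```text
time: 16.62
tool_pos: [0.5311, 0.0676, 0.1018]
tcp_rot: [1.136, 2.927, 0.012]
wrist_force: [8.9, 12.8, -9.4]
width: -0.004
grip_force: 7.2
```

```bash
python3 - <<'E'
from h import *
s=read_state();print(s['time'],toloc(s['tool_pos']),s['wrist_force'])
sd=read_camera('side')[:,:,::-1];tp=read_camera('top')[:,:,::-1]
cv2.imwrite('pics/fin.png',np.hstack([cv2.resize(tp[170:280,130:260],(400,338)),cv2.resize(sd[165:275,125:255],(400,338))]))
print('expect shut sleeve ends top',proj('top',[loc([-.059,.045,.147]),loc([-.059,-.045,.147])]),proj('side',[loc([-.059,.045,.147]),loc([-.059,-.045,.147])]))
E
```

```text
16.625 [-0.0365 -0.0386  0.1018] [ 8.8648 12.8463 -9.3865]
expect shut sleeve ends top [[191.9681 255.4363]
 [225.4084 226.5885]] [[184.3531 232.1569]
 [219.9553 212.6108]]
```

The bar meets its stop at x = -0.0365, where -0.037 was predicted. Backing off and up.

Request:
move_arm --series '[0, 0, 1, 0, 0, 0, 0, 0, 0, 1.5, 0, 0, 0, 0, 0, 0, 0.5, -2, 0, 0, 0, 0, 0, 0, -4, 0, 0, 0, 0, 0, 0, -5, 0, 0, 0]'

```text
time: 17.35
tool_pos: [0.5484, 0.0877, 0.2112]
tcp_rot: [-1.132, -2.926, 0.001]
wrist_force: [1.3, 0.6, -0.4]
width: 0.001
grip_force: 0.0
```

Request:
move_arm --series '[0, -5, 3, -4, 0, 0, 0, 0, -6, 3, -2, 0, 0, 0, 0, -6, 3, 0, 0, 0, 0, 0, 0, 0, 0, 0, 0, 0, 0, 0, 0, 0, 0, 0, 0]'

```text
time: 17.98
tool_pos: [0.7171, 0.0442, 0.263]
tcp_rot: [-1.133, -2.926, -0.001]
wrist_force: [-0.2, 0.5, 0.2]
width: 0.001
grip_force: 0.0
```

```bash
python3 - <<'E'
from h import *
s=read_state();print(s['time'],s['tool_pos'],s['wrist_force'])
sd=read_camera('side')[:,:,::-1];tp=read_camera('top')[:,:,::-1]
cv2.imwrite('pics/fin2.png',np.hstack([cv2.resize(tp[130:290,120:360],(400,267*1),interpolation=cv2.INTER_CUBIC),cv2.resize(sd[150:310,120:360],(400,267),interpolation=cv2.INTER_CUBIC)]))
E
```

```text
17.975 [0.7171 0.0442 0.263 ] [-0.1687  0.5441  0.1843]
```

View pics/fin2.png

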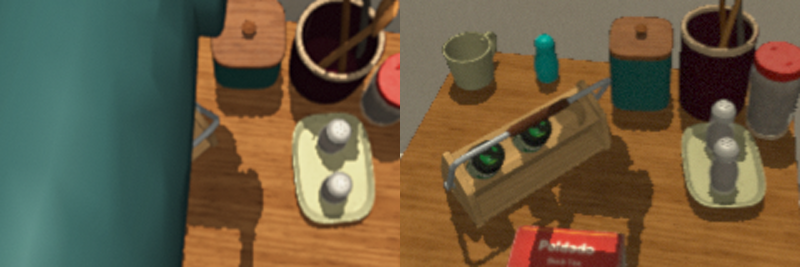

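The final view shows both mills upright on the dish, with both jars still in place. The sleeve runs from side (188,230) to (220,212), which matches the predicted shut position of (184,232) to (220,213).

```bash
python3 -c "
from workcell import *
print(finish_job())"
```

```text
the job is handed in; nothing more can be done
None
```

The job is handed in: the mill stands upright on the dish next to its twin, the keeper bar is pushed over its detent to the stop above the two jars, and the jars are still in their pockets (about 18 s of the 48 s used).

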